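# Clip the leaf specimen onto the viewing stage

### The arm

A 6-joint arm with a two-finger parallel gripper is mounted at the origin on the work surface. World frame = base frame: x ahead of the robot, y to its left, z up, the work surface at z = 0. Lengths are in mm, angles in rad, forces in N, time in s.
With the tool pointing down it reaches from about 400 to 925 mm from the base axis. Payload 12.5 kg.
Tool frame: the origin (TCP) lies at the very end of the fingers, on their centre line; the grasp point (between the pads) lies 19 mm behind it; z points along the fingers, y is the direction in which the jaws open and shut (so a half turn about z gives the same grasp; the last joint's range is limited). The gripper opens to 95 mm and grips with 3 to 60 N. Pads are 20 mm wide; open, the fingers measure 119 mm over their backs; the gripper's body (75 mm by 180 mm) begins 59 mm behind the grasp point.
Start: joints at [-1.296, 0.491, 1.559, -0, 1.092, -0.106], TCP at [232.313, -580.239, 214.661] pointing down, gripper open.
Joint ranges: [-3.1, 3.1], [-0.84, 2.19], [0.05, 2.79], [-1.13, 4.28], [0.06, 2.93], [-2.69, 2.69]. Speed limits (rad/s): [2.22, 2.22, 2.79, 3.14, 3.14, 3.14].

### API

Orientations are given as [roll, pitch, yaw] about the fixed x, y, z axes, in that order (R = Rz(yaw) Ry(pitch) Rx(roll)).
In Python, from cell import env gives the robot as it stands.
- The arm moves only by the shell command python3 -m pendant 'ROWS'. ROWS is JSON, a list that holds one entry, the list of rows, each a list of 5 numbers: the opening, from 0 (shut) to 1 (fully open), then the shift along the tool's x, y, z in m, then the turn about the tool's z in rad. A call has exactly 8 rows; each row is the pose to reach, as a shift and turn from the pose commanded when the call began, along the tool's axes at that moment; what a row does not reach only later rows make up. A row lasts 1/10 s, in which the tool goes at most 50 mm and 8.59 degrees, less where a joint would pass 70% of its speed; a pose out of reach is approached as far as the arm can. A call with a gripper value outside its range is refused whole. The fingers move at their own pace and stop on an object; the grip force is fixed at half the most. Time passes only in rows, so rows that repeat a pose let the fingers close, or fill a call up. It gives the time, the measured TCP pose, the force and the opening at its end, in the units of the state.
- env.state(): the state, without advancing time (a new reading comes with each control period).
- env.read_camera(name): name is "scene" or "top" or "wrist"; returns a dict with "image" (420x560x3 uint8, blue, green, red), "range_z" (420x560 float32, mm along the optical axis (not along the pixel's ray), 0 where there is no reading), "fx", "fy", "cx", "cy" (pixels), "dist" ([k1, k2, p1, p2, k3] as OpenCV has them; the pictures are not rectified), "rvec" (rotation vector, rad) and "tvec" (3), from world to camera coordinates, as OpenCV has them; the wrist camera has in their place "tool_from_camera" (4x4, takes a point from camera to tool coordinates, whose origin is the TCP and whose axes are the flange's). Camera axes: x right, y down, z forward; pixel columns grow to the right and rows downward; lengths in mm; the calibration is good to about 2 mm. A picture is of the moment at which its call begins: read the wrist's pose just before it.
- env.job_done(): hands the job in, once; it reports no verdict.
The state is a dict: "t": time; "joints": joint angles; "qvel": joint speeds; "tau": joint torques, N m; "eef_pos": TCP position; "tcp_rot": TCP orientation; "ft_force": force on the tool from outside, world axes, zero at the start; "moment": the same for the moment, N m; "opening": opening from 0.0 (shut) to 1.0 (fully open).
Only numpy, scipy, OpenCV 4.12 (cv2) and the standard library are available. Lean on these libraries where they do the work, as an engineer would, in place of code of your own. Each camera call takes 0.05 s, during which the arm holds its last target. There are 200 camera calls.

### The job

Stand the big brass weight in the round pan on the back of the viewing stage's sprung clip so that it holds the clip wide open, then lay the clear resin block with the green leaf on the stage and slide it under the raised clip until it covers the white plate, squarely. Then lift the weight off so that the clip closes on the block, and stand the weight upright on the bench.

Things in the scene. Friction and masses are not known exactly. Their poses are not given: they have to be found in the camera images.
- plate_spot (a point): Grey viewing stage fixed to the bench, 300 x 110 mm, top 20 mm above the bench. Point: centre of the flush white plate (104 x 49 mm) on its top, where the block goes; z up, x level along the stage towards the clip's pivot, y across. Slab from x=-120 to 180 mm. Clip is a steel see-saw over the x axis: jaw (red bar, 32 mm wide) at x=25, pivot cheeks (42 mm across, 52 high) at x=115, pan at x=180 mm.
- clip (a joint): Sprung clip: 0 rad closed, 0.26 wide open. Pressing its pan down lifts the jaw; 3 N opens it fully, the brass weight holds it. Jaw underside above the stage top: 8 mm closed, 32 open; on the block it rests near 0.13. Pan: aluminium dish, inner radius 30, rim 5 mm; open, its floor is level, 43 mm above the stage top; closed, its centre is 17 mm higher, at x=177 mm, far side tipped up 0.26 rad.
- leaf_center (a point): Centre (10 mm above the underside) of the wanted block: clear resin with a green leaf inside over white paper, 100 (x, length) x 45 (y) x 20 (z) mm, 110 g, lying flat on the bench, z up; either end may go first. Two blocks of the same size, with a dark beetle and a pink flower, are not wanted.
- weight_center (a point): Centre (31 mm above the underside, on the axis) of the big brass weight: cylinder 38 mm in diameter, 46 mm tall, with a 20 mm knob on top, 62 mm tall in all, about 0.5 kg, standing on the bench, z up. A smaller steel weight (22 mm diameter, 37 mm tall) is not wanted.
There are look-alikes about, which are no part of the job. Leave any purple look-alike of the part that bears leaf_center alone. Of the things that look like the part that bears weight_center, the smaller one is meant.

How it is judged (in metres and radians):
On the way, in this order (a step that is already met when the one before it is completed fails the run):
1. the brass weight is in the pan and the clip is wide open (above 0.20 rad) (value of joint clip above 0.2 rad and x of weight_center in the frame of plate_spot between 0.14 and 0.22 m and y of weight_center in the frame of plate_spot between -0.035 and 0.035 m and z of weight_center in the frame of plate_spot above 0.05 m), for 0.3 s.
2. with the weight still holding the clip open, the leaf block lies on the white plate under the jaw (all of step 1 and x of leaf_center in the frame of plate_spot between -0.015 and 0.015 m and y of leaf_center in the frame of plate_spot between -0.015 and 0.015 m and z of leaf_center in the frame of plate_spot between 0.005 and 0.015 m and angle between the x axis of leaf_center and the x axis of plate_spot, either way round below 0.2 rad and angle between leaf_center's own z axis and vertical below 0.1 rad), for 0.2 s.
At the end, for the whole second after the job is handed in: The leaf block lies flat on the stage, its centre within 15 mm of the white plate's centre along and across the stage and its length within 0.2 rad (11 degrees) of the stage's; the clip has closed onto it (0.08 to 0.18 rad) and is still; the brass weight stands upright on the bench top (x of leaf_center in the frame of plate_spot between -0.015 and 0.015 m and y of leaf_center in the frame of plate_spot between -0.015 and 0.015 m and z of leaf_center in the frame of plate_spot between 0.005 and 0.015 m and angle between the x axis of leaf_center and the x axis of plate_spot, either way round below 0.2 rad and angle between leaf_center's own z axis and vertical below 0.1 rad and value of joint clip between 0.08 and 0.18 rad and height (world z) of weight_center between 0.026 and 0.036 m and angle between weight_center's own z axis and vertical below 0.15 rad and velocity of joint clip below 0.05 rad/s); the robot touches nothing.
It also fails if it takes over 72 s, if anything falls off the work surface, if the arm or the gripper's body presses on something with over 40 N, if the wrist force passes 120 N, or if a joint passes its speed limit or range.

## Working session

There is one attempt and no reset: what is moved stays moved. The work goes in short steps, Python scripts to look and compute and a shell command to move; the robot and the scene stay as the last step left them, time stands still between calls to the robot, and variables do not carry over. Pictures are saved under pics/ and viewed, about 8 in all and at most 12, crops included, and the job is handed in when it is done.

```bash
ls; mkdir -p pics
cat > h.py <<'E'
import numpy as np, cv2
from scipy.spatial.transform import Rotation as R
from cell import env
def cam(name):
    s=env.state(); c=env.read_camera(name); K=np.array([[c['fx'],0,c['cx']],[0,c['fy'],c['cy']],[0,0,1]],float); c['K']=K; c['D']=np.array(c['dist'],float)
    if name=='wrist':
        T=np.eye(4); T[:3,:3]=R.from_euler('xyz',s['tcp_rot']).as_matrix(); T[:3,3]=s['eef_pos']
        c['T']=T@np.array(c['tool_from_camera'])
    else:
        r=cv2.Rodrigues(np.array(c['rvec'],float))[0]; T=np.eye(4); T[:3,:3]=r.T; T[:3,3]=-r.T@np.array(c['tvec'],float).ravel(); c['T']=T
    return c
def at(c,u,v,z=None):
    p=cv2.undistortPoints(np.array([[[u,v]]],float),c['K'],c['D']).ravel(); d=np.array([p[0],p[1],1])
    if z is None: k=np.median(c['range_z'][int(v)-1:int(v)+2,int(u)-1:int(u)+2])
    else:
        k=(z-c['T'][2,3])/(c['T'][:3,:3]@d)[2]
    return (c['T'][:3,:3]@(d*k)+c['T'][:3,3]).round(1)
E
python3 - <<'E'
from h import *
import pickle
s=env.state();print(s)
for n in('scene','top'):
    c=cam(n);cv2.imwrite(f'pics/{n}0.png',c['image']);pickle.dump(c,open(n+'.pkl','wb'));print(n,c['T'].round(2))
E
```

```text
pics
{'t': 0.0, 'joints': array([-1.29562034e+00,  4.91557814e-01,  1.55945717e+00,  2.85364394e-05,
        1.09171382e+00, -1.05609997e-01]), 'qvel': array([ 4.03071266e-05,  5.48255634e-04, -9.31611850e-04, -2.35010854e-03,
       -6.73883973e-04, -5.66887181e-04]), 'tau': array([ 1.12997277e-03, -6.12646437e+01, -2.58173847e+01,  6.93111727e-02,
        4.82636655e-02, -9.83170162e-05]), 'eef_pos': array([ 232.23457647, -579.98147315,  214.06017921]), 'tcp_rot': array([-3.14046550e+00, -1.44934207e-04,  3.80772730e-01]), 'ft_force': array([ 0.22846129, -0.79349453, -0.13427239]), 'moment': array([-0.01218704, -0.07046534, -0.02440866]), 'opening': 1.0046147854340497}
scene [[ 2.70000e-01  7.60000e-01 -6.00000e-01  1.06507e+03]
 [ 9.60000e-01 -2.10000e-01  1.70000e-01 -7.75600e+01]
 [ 0.00000e+00 -6.20000e-01 -7.90000e-01  7.88740e+02]
 [ 0.00000e+00  0.00000e+00  0.00000e+00  1.00000e+00]]
top [[-2.0000e-02 -9.9000e-01  1.3000e-01  4.2018e+02]
 [-1.0000e+00  2.0000e-02  1.0000e-02  6.9910e+01]
 [-1.0000e-02 -1.3000e-01 -9.9000e-01  8.8531e+02]
 [ 0.0000e+00  0.0000e+00  0.0000e+00  1.0000e+00]]
```

View pics/top0.png

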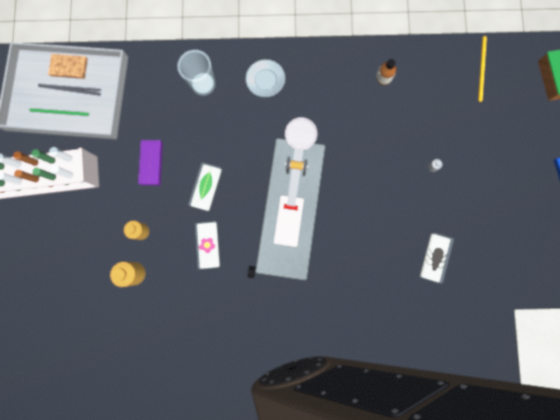

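View pics/scene0.png

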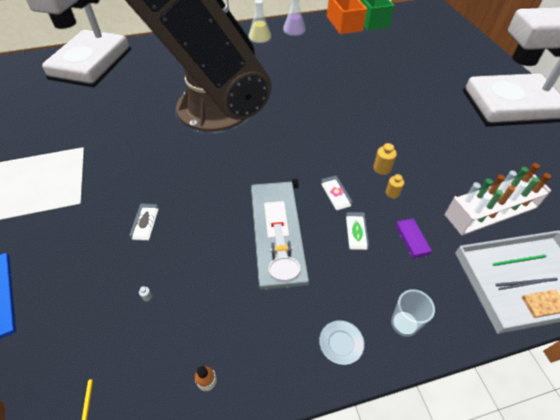

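The top view shows the stage tilted, its white plate at about (289,221), jaw (291,207), pan (301,133). The leaf block is at (206,187), and the two brass cylinders are at (136,230) (smaller) and (128,274) (larger). The scene view agrees, with the brass weights at (396,187) and (386,160).

Run:
```python
import pickle
from h import *
for n in('top','scene'):
    c=pickle.load(open(n+'.pkl','rb'))
    im=c['image']
    h=cv2.cvtColor(im,cv2.COLOR_BGR2HSV)
    # brass
    def blobs(m,name,amin=60):
        k,l,st,ce=cv2.connectedComponentsWithStats(m.astype(np.uint8))
        for i in range(1,k):
            if st[i,4]>amin:
                ys,xs=np.where(l==i); P=np.array([at(c,x,y) for x,y in zip(xs,ys)])
                r=cv2.minAreaRect(P[:,:2].astype(np.float32))
                print(n,name,st[i],'ctr',np.round(r[0]),np.round(r[1]),round(r[2]),'z pct',np.percentile(P[:,2],[2,50,98]).round())
    blobs((h[...,0]>12)&(h[...,0]<28)&(h[...,1]>150)&(h[...,2]>80),'brass')
    w=(h[...,1]<50)&(h[...,2]>205)
    blobs(w,'white',150)
    print(n,'leaf',at(c,*((206,187) if n=='top' else (357,232))))
c=pickle.load(open('top.pkl','rb'))
for p in [(276,140),(324,145),(307,279),(257,273)]: print('stage corner',at(c,*p,z=20),at(c,*p))
print('pan',at(c,301,133),'jaw',at(c,291,207))
for p in [(199,164),(221,168),(209,210),(190,206)]: print('leafcorner',at(c,*p,z=20),at(c,*p))
big=cv2.resize(c['image'][120:290,100:340],None,fx=3.3,fy=3.3,interpolation=cv2.INTER_CUBIC);cv2.imwrite('pics/topcrop.png',big)
```

```text
top brass [479  36   8  65 251] ctr [ 856. -384.] [ 12. 157.] 82 z pct [0. 6. 9.]
top brass [382  66  13  11  91] ctr [ 831. -153.] [27. 16.] 71 z pct [44. 51. 56.]
top brass [130 222  18  16 164] ctr [493. 391.] [32. 24.] 1 z pct [17. 46. 62.]
top brass [114 263  30  22 274] ctr [405. 402.] [45. 32.] 37 z pct [20. 59. 83.]
top white [  0   0  15  21 296] ctr [1554. 1291.] [104.  44.] 36 z pct [nan nan nan]
top white [    0     0   560    43 19736] ctr [1240.   99.] [2451.  648.] 89 z pct [nan nan nan]
top white [   7   51  114   83 6208] ctr [816. 579.] [253. 193.] 84 z pct [ 3.  4. 29.]
top white [247  61  36  34 890] ctr [843. 123.] [71. 83.] 46 z pct [ 4.  9. 15.]
top white [191  73  22  20 326] ctr [827. 263.] [58. 43.] 35 z pct [ 5. 55. 89.]
top white [286 118  31  44 895] ctr [676.  47.] [64. 79.] 51 z pct [21. 78. 88.]
top white [   0  148   94   50 2577] ctr [593. 598.] [ 66. 224.] 22 z pct [nan nan nan]
top white [191 165  30  45 561] ctr [587. 252.] [40. 95.] 73 z pct [16. 20. 21.]
top white [ 273  169   31   78 1435] ctr [536.  66.] [ 55. 164.] 81 z pct [20. 21. 58.]
top 
[... 1939 characters left out ...]
  321   42   43 1361] ctr [838. 117.] [83. 85.] 67 z pct [ 5. 11. 16.]
scene white [ 314  342  246   78 9390] ctr [967. 621.] [1013.  241.] 90 z pct [-752. -749. -746.]
scene leaf [601.  247.8  21.7]
stage corner [689.3  94.9  20. ] [690.   95.   17.8]
stage corner [675.7 -11.5  20. ] [680.9 -13.1   2.4]
stage corner [383.   33.4  20. ] [382.1  32.5  -0.8]
stage corner [397.5 139.8  20. ] [397.  141.3   0.9]
pan [684.8  41.1  79.3] jaw [535.4  64.6  40.6]
leafcorner [638.1 266.   20. ] [643.1 270.6  -0. ]
leafcorner [628.1 217.3  20. ] [630.  218.6  12.1]
leafcorner [535.1 243.2  20. ] [537.6 247.    1.2]
leafcorner [544.7 284.8  20. ] [547.3 289.5   1.3]
  return _methods._mean(a, axis=axis, dtype=dtype,
  ret = ret.dtype.type(ret / rcount)
```

View pics/topcrop.png

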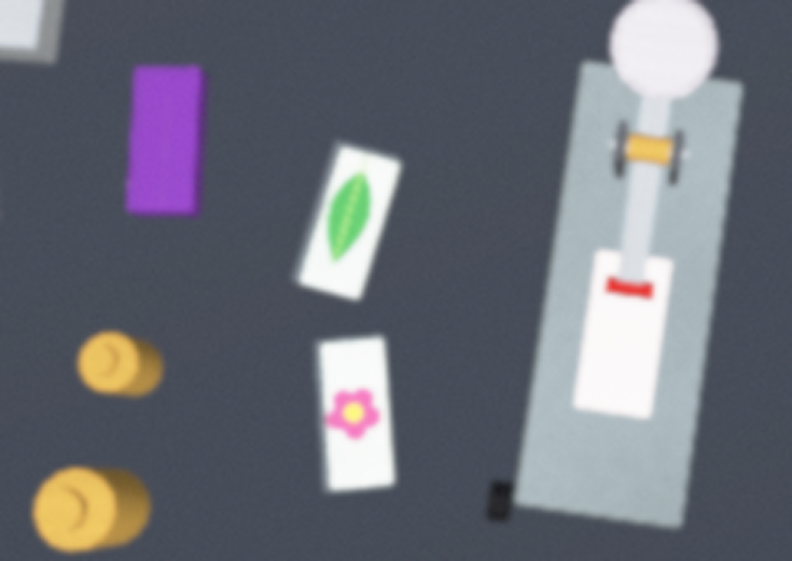

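Small brass top is 62 mm and the larger is 83 mm, so the small one at top view (131,229) is the right weight. Stage fit checks out at 296 mm long with a yaw of about -8.7°. Refining from the crop, whose corners are sharp.

```bash
cat >> h.py <<'E'
def go(x,y,z,yaw=None):
    s=env.state(); M=R.from_euler('xyz',s['tcp_rot']).as_matrix(); cy=s['tcp_rot'][2]
    sh=M.T@(np.array([x,y,z])-s['eef_pos']); 
    print('t',round(s['t'],2),'pos',s['eef_pos'].round(1),'yaw',round(cy,3),'shift',(sh/1000).round(4),'turn',None if yaw is None else round(-((yaw-cy+np.pi)%(2*np.pi)-np.pi),3))
E
python3 - <<'E'
import pickle
from h import *
c=pickle.load(open('top.pkl','rb'))
f=lambda p,z:at(c,100+(p[0]+.5)/3.3-.5,120+(p[1]+.5)/3.3-.5,z)
def rect(P):
    P=np.array([f(p,20) for p in P]); a=(P[2]+P[3]-P[0]-P[1])/2; print(P.mean(0),np.hypot(*a[:2]),np.arctan2(a[1],a[0]),np.linalg.norm(P[0]-P[1]))
rect([(298,284),(360,300),(401,160),(340,143)])
rect([(575,408),(650,418),(672,258),(597,250)])
rect([(516,504),(682,526),(743,83),(583,62)])
print('knob',f((102,361),62),'body top',f((108,361),46),'pan',f((664,45),82))
go(520,-150,260,-.15)
E
```

```text
[586.775 250.875  20.   ] 98.21967725461131 -0.27795003311907057 42.67856604901338
[508.725  70.2    20.   ] 105.92725097915073 -0.15544853156325 49.357876777673496
[537.7  64.4  20. ] 297.497831924873 -0.16205408075028 108.18964830333815
knob [492.9 396.8  62. ] body top [494.3 399.3  46. ] pan [683.3  41.5  82. ]
t 0.1 pos [ 232.3 -580.   214.1] yaw 0.381 shift [ 0.4269 -0.2923 -0.0455] turn 0.531
```

```bash
python3 -m pendant '[[[1,0.427,-0.292,-0.046,0.53],[1,0.427,-0.292,-0.046,0.53],[1,0.427,-0.292,-0.046,0.53],[1,0.427,-0.292,-0.046,0.53],[1,0.427,-0.292,-0.046,0.53],[1,0.427,-0.292,-0.046,0.53],[1,0.427,-0.292,-0.046,0.53],[1,0.427,-0.292,-0.046,0.53]]]'; python3 -c "
from h import *
go(470,340,260,-.15)"
```

```text
t: 0.9
eef_pos: [453.9, -248.6, 250.1]
tcp_rot: [3.142, 0.0, -0.149]
ft_force: [0.4, -0.5, 0.1]
opening: 0.999
t 0.9 pos [ 453.9 -248.6  250.1] yaw -0.149 shift [-0.0717 -0.5845 -0.01  ] turn 0.001
```

```bash
python3 -m pendant '[[[1,-0.036,-0.29,-0.01,0],[1,-0.036,-0.29,-0.01,0],[1,-0.036,-0.29,-0.01,0],[1,-0.036,-0.29,-0.01,0],[1,-0.036,-0.29,-0.01,0],[1,-0.072,-0.585,-0.01,0],[1,-0.072,-0.585,-0.01,0],[1,-0.072,-0.585,-0.01,0]]]'; python3 -m pendant '[[[1,-0.03,-0.24,0,0],[1,-0.03,-0.24,0,0],[1,-0.03,-0.24,0,0],[1,-0.03,-0.24,0,0],[1,-0.03,-0.24,0,0],[1,-0.03,-0.24,0,0],[1,-0.03,-0.24,0,0],[1,-0.03,-0.24,0,0]]]';  python3 -c "
from h import *
import pickle
go(493,397,150,-.15)
c=cam('wrist');pickle.dump(c,open('w1.pkl','wb'));cv2.imwrite('pics/w1.png',c['image']);print(c['T'].round(2))"
```

```text
t: 1.7
eef_pos: [463.3, 151.3, 259.1]
tcp_rot: [3.141, -0.0, -0.149]
ft_force: [0.5, -2.0, 0.6]
opening: 0.997
t: 2.5
eef_pos: [469.7, 390.2, 258.9]
tcp_rot: [3.141, 0.0, -0.15]
ft_force: [-0.1, 0.1, 0.1]
opening: 0.999
t 2.5 pos [469.7 390.2 258.9] yaw -0.15 shift [ 0.022  -0.0103  0.1088] turn 0.0
[[-1.5000e-01 -9.6000e-01 -2.3000e-01  5.3483e+02]
 [-9.9000e-01  1.5000e-01  3.0000e-02  3.8128e+02]
 [ 0.0000e+00  2.4000e-01 -9.7000e-01  4.2769e+02]
 [ 0.0000e+00  0.0000e+00  0.0000e+00  1.0000e+00]]
```

View pics/w1.png

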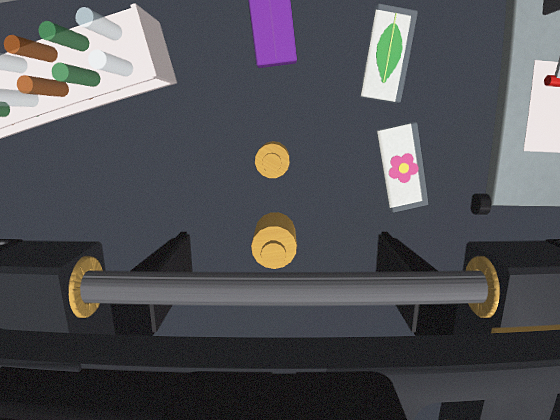

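The wrist view shows the small brass weight's knob at (272,158) and body (272,160), and the larger at (274,247). The leaf block's top has corners near (376,4), (411,10), (396,101) and (362,95).

```bash
python3 -c "
from h import *
import pickle
c=pickle.load(open('w1.pkl','rb'))
print(at(c,272,158,62),at(c,272,158),at(c,272,161,46))
for p in [(376,4),(411,10),(396,101),(362,95),(389,50)]: print(at(c,*p,20),at(c,*p))
print('purple',at(c,275,64),at(c,258,66))
"
```

```text
[499.6 398.3  62. ] [499.5 398.4  60.4] [494.9 399.5  46. ]
[642.9 264.6  20. ] [648.6 258.4  -1.6]
[632.2 227.3  20. ] [632.7 226.5  18. ]
[538.3 253.4  20. ] [538.4 252.7  17.8]
[550.  290.7  20. ] [550.2 289.8  15.8]
[593.6 255.8  20. ] [593.8 255.5  19. ]
purple [597.8 381.1  10.7] [598.4 400.1  11.6]
```

```bash
python3 -m pendant '[[[1,0.026,-0.012,0.05,0],[1,0.026,-0.012,0.1,0],[1,0.026,-0.012,0.15,0],[1,0.026,-0.012,0.19,0],[1,0.026,-0.012,0.22,0],[1,0.026,-0.012,0.239,0],[1,0.026,-0.012,0.239,0],[1,0.026,-0.012,0.239,0]]]'; python3 -m pendant '[[[0.3,0,0,0,0],[0.3,0,0,0,0],[0.3,0,0,0,0],[0.3,0,0,0,0],[0.3,0,0,0,0],[0.3,0,0,0,0],[0.3,0,0,0,0],[0.3,0,0,0,0]]]'
```

```text
t: 3.35
eef_pos: [497.9, 398.4, 20.9]
tcp_rot: [-3.141, -0.0, -0.15]
ft_force: [0.2, 0.3, -0.6]
opening: 0.998
t: 4.15
eef_pos: [497.3, 399.0, 20.0]
tcp_rot: [3.141, 0.0, -0.149]
ft_force: [0.4, -1.3, 0.5]
opening: 0.394
```

```bash
python3 -m pendant '[[[0,0,0,0,0],[0,0,0,0,0],[0,0,0,-0.03,0],[0,0,0,-0.08,0],[0,0,0,-0.13,0],[0,0,0,-0.15,0],[0,0.03,0.04,-0.15,0],[0,0.06,0.08,-0.15,0]]]'; python3 -m pendant '[[[0,0.03,0.04,0,0],[0,0.06,0.08,0,0],[0,0.09,0.12,0,0],[0,0.12,0.16,0,0],[0,0.15,0.2,0,0],[0,0.18,0.245,0,0],[0,0.18,0.245,0,0],[0,0.18,0.245,0,0]]]';python3 -c "
from h import *
import pickle
go(686.3,41.6,170,-.157)
c=cam('wrist');pickle.dump(c,open('w2.pkl','wb'));cv2.imwrite('pics/w2.png',c['image'])"
```

```text
t: 4.95
eef_pos: [544.5, 310.8, 170.5]
tcp_rot: [-3.141, -0.001, -0.146]
ft_force: [0.8, 0.8, -3.8]
opening: 0.394
t: 5.75
eef_pos: [686.2, 40.4, 169.0]
tcp_rot: [3.141, 0.002, -0.152]
ft_force: [-0.1, 0.0, -4.4]
opening: 0.395
t 5.75 pos [686.2  40.4 169. ] yaw -0.152 shift [-0.0001 -0.0012 -0.001 ] turn 0.005
```

View pics/w2.png

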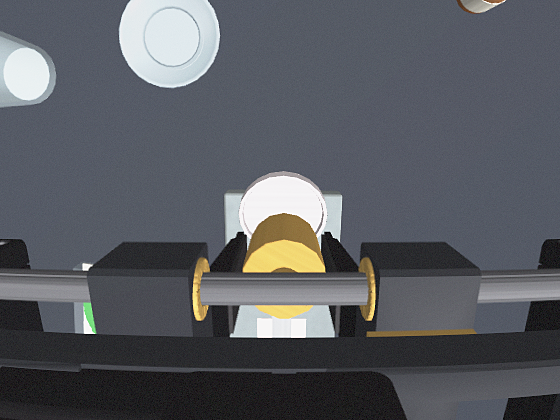

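The weight is held and centred laterally over the pan, whose rim centre is at about (283,209) with left and right edges at 239 and 327.

```bash
python3 -c "
from h import *
import pickle
c=pickle.load(open('w2.pkl','rb'))
for z in (80,84): print(at(c,283,207,z),at(c,239,207,z),at(c,327,207,z))
print('far rim',at(c,283,173),at(c,283,173,90),'stage far corners',at(c,225,194,20),at(c,342,194,20))
print('weight top ctr-ish',at(c,284,265),at(c,284,312),at(c,243,285))
"
```

```text
[689.1  41.1  80. ] [694.1  73.6  80. ] [684.1   8.6  80. ]
[690.1  40.9  84. ] [695.   72.9  84. ] [685.2   9.   84. ]
far rim [715.5  37.   88. ] [715.8  37.   90. ] stage far corners [694.7  93.9  20. ] [678.5 -11.7  20. ]
weight top ctr-ish [691.7  40.1 195.6] [677.5  42.3 209.8] [716.2  46.1 262.2]
```

```bash
python3 -m pendant '[[[0,0.0,-0.001,0.03,0.005],[0,0.0,-0.001,0.05,0.005],[0,0.0,-0.001,0.06,0.005],[0,0.0,-0.001,0.066,0.005],[0,0.0,-0.001,0.072,0.005],[0,0.0,-0.001,0.078,0.005],[0,0.0,-0.001,0.082,0.005],[0,0.0,-0.001,0.084,0.005]]]';python3 -m pendant '[[[0,0,0,0,0],[0,0,0,0,0],[0,0,0,0,0],[0,0,0,0,0],[0,0,0,0,0],[0,0,0,0,0],[0,0,0,0,0],[0,0,0,0,0]]]'; python3 -c "
from h import *
go(686.3,41.6,83,-.157)
c=cam('scene');cv2.imwrite('pics/s2.png',cv2.resize(c['image'][140:320,220:460],None,fx=3.3,fy=3.3,interpolation=cv2.INTER_CUBIC))"
```

```text
t: 6.6
eef_pos: [686.7, 42.9, 86.2]
tcp_rot: [-3.142, -0.001, -0.154]
ft_force: [0.6, 0.6, -2.6]
opening: 0.391
t: 7.4
eef_pos: [686.5, 42.9, 86.1]
tcp_rot: [3.142, -0.0, -0.154]
ft_force: [0.7, 0.2, -2.4]
opening: 0.394
t 7.4 pos [686.5  42.9  86.1] yaw -0.154 shift [0.     0.0013 0.0031] turn 0.003
```

View pics/s2.png

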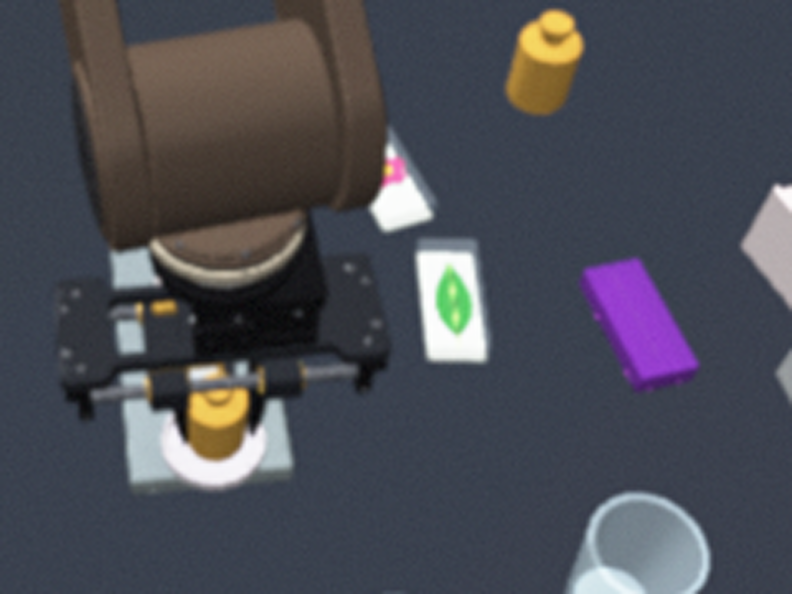

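The weight is inside the pan and the spring now takes 2 N. The bottom is still about 3 mm above the open floor, so I go down a little further.

```bash
python3 -m pendant '[[[0,0,0,0.001,0],[0,0,0,0.002,0],[0,0,0,0.003,0],[0,0,0,0.003,0],[0,0,0,0.003,0],[0,0,0,0.003,0],[0,0,0,0.003,0],[0,0,0,0.003,0]]]'
```

```text
t: 8.25
eef_pos: [686.5, 42.9, 83.2]
tcp_rot: [3.142, -0.0, -0.154]
ft_force: [2.2, -0.2, -1.1]
opening: 0.394
```

```bash
python3 -m pendant '[[[0.42,0,0,0,0],[0.45,0,0,0,0],[0.5,0,0,0,0],[0.6,0,0,0,0],[0.7,0,0,0,0],[0.7,0,0,0,0],[0.7,0,0,-0.01,0],[0.7,0,0,-0.03,0]]]';  python3 -m pendant '[[[0.7,0,0,-0.03,0],[0.7,0,0,-0.06,0],[0.7,0,0,-0.1,0],[0.7,0,0,-0.14,0],[1,-0.02,-0.04,-0.14,0],[1,-0.05,-0.08,-0.14,0],[1,-0.08,-0.12,-0.14,0],[1,-0.1,-0.16,-0.14,0]]]'; python3 -c "
from h import *
go(540,270,170,-.27)"
```

```text
t: 9.05
eef_pos: [685.8, 42.9, 112.6]
tcp_rot: [3.141, 0.003, -0.154]
ft_force: [-0.2, -0.0, -0.0]
opening: 0.699
t: 9.85
eef_pos: [610.6, 218.0, 254.4]
tcp_rot: [-3.141, -0.001, -0.154]
ft_force: [0.4, -1.2, -0.1]
opening: 0.967
t 9.85 pos [610.6 218.  254.4] yaw -0.154 shift [-0.0778 -0.0405  0.0843] turn 0.116
```

```bash
python3 -m pendant '[[[1,-0.05,-0.02,0.02,0.05],[1,-0.1,-0.045,0.05,0.116],[1,-0.1,-0.045,0.05,0.116],[1,-0.1,-0.045,0.05,0.116],[1,-0.1,-0.045,0.05,0.116],[1,-0.1,-0.045,0.05,0.116],[1,-0.1,-0.045,0.05,0.116],[1,-0.1,-0.045,0.05,0.116]]]';python3 -c "
from h import *
import pickle
go(575,260,170,-.27)
c=cam('wrist');pickle.dump(c,open('w3.pkl','wb'));cv2.imwrite('pics/w3.png',c['image'])
c=cam('scene');cv2.imwrite('pics/s3.png',cv2.resize(c['image'][140:320,220:460],None,fx=3.3,fy=3.3,interpolation=cv2.INTER_CUBIC))"
```

```text
t: 10.65
eef_pos: [521.0, 275.7, 203.3]
tcp_rot: [-3.141, -0.0, -0.271]
ft_force: [-0.6, 0.3, -0.8]
opening: 1.0
t 10.65 pos [521.  275.7 203.3] yaw -0.271 shift [0.0562 0.0007 0.0334] turn -0.001
```

View pics/w3.png

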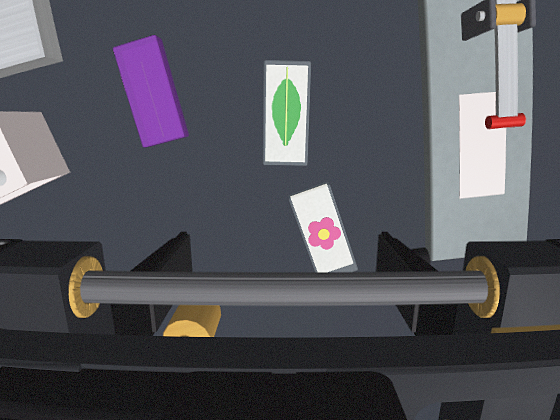

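View pics/s3.png

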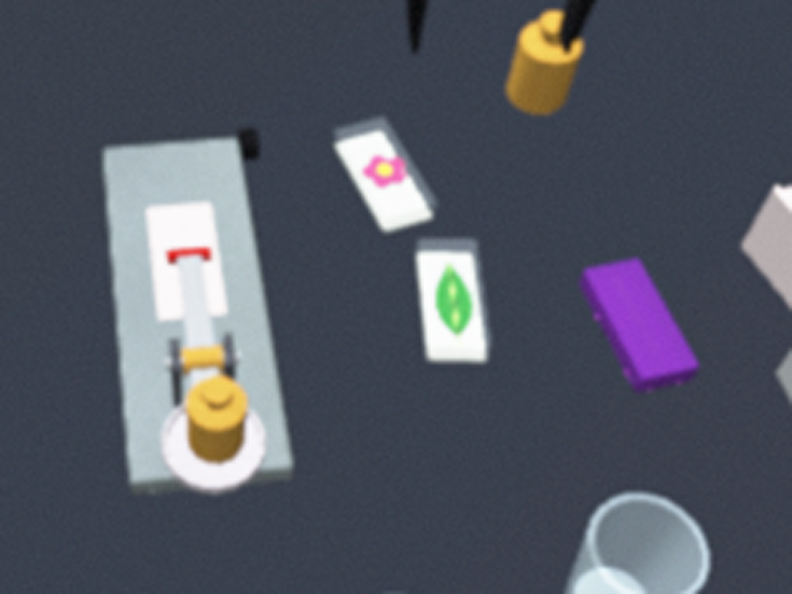

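The weight stands in the pan with the jaw raised. In the wrist view the leaf block has corners (265,61), (310,62), (308,164), (264,164), nearly aligned with the tool. The plate is at about (482,145).

```bash
python3 -c "
from h import *
import pickle
c=pickle.load(open('w3.pkl','rb'))
P=np.array([at(c,*p,20) for p in [(265,61),(310,62),(308,164),(264,164)]]);print(P,P.mean(0))
a=(P[0]+P[1]-P[2]-P[3])/2;print(np.hypot(*a[:2]),np.arctan2(a[1],a[0]))
Q=[(459,94),(506,94),(506,196),(460,199)]
Q=np.array([at(c,*p,20) for p in Q]);print('plate (part hidden)',Q.mean(0),Q)
print('flower nearest corner',at(c,329,184,20))
print('jaw',at(c,505,122))
m=P.mean(0)[:2];go(*(m-15*np.array([np.cos(-.27),np.sin(-.27)])),4,np.arctan2(a[1],a[0]))"
```

```text
[[642.6 260.8  20. ]
 [630.4 220.3  20. ]
 [537.7 246.8  20. ]
 [549.4 288.8  20. ]] [590.025 254.175  20.   ]
96.86209268852288 -0.2851775197771352
plate (part hidden) [507.775  70.875  20.   ] [[565.3  86.8  20. ]
 [553.7  39.2  20. ]
 [450.9  54.   20. ]
 [461.2 103.5  20. ]]
flower nearest corner [512.6 231.5  20. ]
jaw [533.9  70.5  62.6]
t 10.75 pos [520.7 275.9 203.2] yaw -0.271 shift [0.0575 0.0024 0.1992] turn 0.014
```

```bash
python3 -m pendant '[[[1,0.03,0.002,0.03,0.012],[1,0.057,0.002,0.08,0.012],[1,0.057,0.002,0.13,0.012],[1,0.057,0.002,0.165,0.012],[1,0.057,0.002,0.185,0.012],[1,0.057,0.002,0.199,0.012],[0.9,0.057,0.002,0.199,0.012],[0.8,0.057,0.002,0.199,0.012]]]';  python3 -m pendant '[[[0.6,0,0,0,0],[0.5,0,0,0,0],[0.4,0,0,0,0],[0,0,0,0,0],[0,0,0,0,0],[0,0,0,0,0],[0,0,0,0,0],[0,0,0,0,0]]]'; python3 -c "
from h import *
go(425,85,60,-.157)"
```

```text
t: 11.55
eef_pos: [575.3, 259.3, 5.0]
tcp_rot: [-3.141, -0.001, -0.282]
ft_force: [-0.1, -0.5, 0.1]
opening: 0.888
t: 12.35
eef_pos: [574.8, 259.1, 4.3]
tcp_rot: [-3.142, -0.0, -0.282]
ft_force: [-0.5, -0.3, 4.5]
opening: 0.469
t 12.35 pos [574.8 259.1   4.3] yaw -0.282 shift [-0.0954  0.2089 -0.0557] turn -0.125
```

```bash
python3 -m pendant '[[[0,0,0,-0.02,0],[0,0,0,-0.06,0],[0,-0.02,0.035,-0.06,-0.03],[0,-0.04,0.075,-0.06,-0.06],[0,-0.06,0.115,-0.06,-0.1],[0,-0.08,0.155,-0.06,-0.125],[0,-0.1,0.195,-0.06,-0.125],[0,-0.101,0.211,-0.06,-0.125]]]';python3 -m pendant '[[[0,0,0,0,0],[0,0,0,0,0],[0,0,0,0,0],[0,0,0,0,0],[0,0,0,0,0],[0,0,0,0,0],[0,0,0,0,0],[0,0,0,0,0]]]'; python3 -c "
from h import *
import pickle
go(419,84,26,-.157)
c=cam('wrist');pickle.dump(c,open('w4.pkl','wb'));cv2.imwrite('pics/w4.png',c['image'])"
```

```text
t: 13.15
eef_pos: [415.3, 83.0, 64.0]
tcp_rot: [3.141, 0.003, -0.158]
ft_force: [0.0, 0.7, -1.1]
opening: 0.473
t: 13.95
eef_pos: [419.0, 84.6, 64.1]
tcp_rot: [3.141, -0.0, -0.157]
ft_force: [0.1, -0.0, -1.1]
opening: 0.468
t 13.95 pos [419.   84.6  64.1] yaw -0.157 shift [0.0001 0.0006 0.0381] turn -0.0
```

View pics/w4.png

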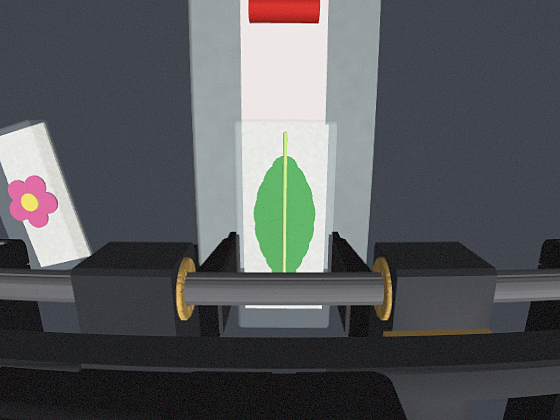

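The block is held square to the stage, with its front top edge at row 122 from (235,122) to (336,122). The plate shows between columns 241 and 327 beyond it, under the jaw.

```bash
python3 -c "
from h import *
import pickle
c=pickle.load(open('w4.pkl','rb'))
u=np.array([np.cos(-.157),np.sin(-.157)]);v=np.array([-u[1],u[0]]);o=np.array([508,70.])
for n,p,z in [('front L',(235,122),80),('front R',(336,122),80),('plate L',(241,80),20),('plate R',(327,80),20),('stage L',(192,80),20),('stage R',(376,80),20)]:
    w=at(c,*p,z);d=w[:2]-o;print(n,w,'plate frame',(d@u).round(1),(d@v).round(1), at(c,p[0]+3,p[1]+4)[2])
"
```

```text
front L [486.7  95.4  80. ] plate frame -25.0 21.8 78.2
front R [480.1  53.4  80. ] plate frame -25.0 -20.8 19.0
plate L [510.6  95.6  20. ] plate frame -1.4 25.7 20.0
plate R [502.9  46.9  20. ] plate frame -1.4 -23.6 18.6
stage L [515.4 123.5  20. ] plate frame -1.1 54.0 19.0
stage R [498.8  18.9  20. ] plate frame -1.1 -51.9 -1.5
```

```bash
python3 -m pendant '[[[0,0,0,0.015,0],[0,0,0,0.028,0],[0,0,0,0.034,0],[0,0,0,0.037,0],[0,0,0,0.038,0],[0,0.01,0,0.038,0],[0,0.025,0,0.038,0],[0,0.04,0,0.038,0]]]';python3 -m pendant '[[[0,0.01,0,0,0],[0,0.02,0,0,0],[0,0.028,0,0,0],[0,0.033,0,0,0],[0,0.035,0,0,0],[0,0.035,0,0.001,0],[0,0.035,0,0.001,0],[0,0.035,0,0.001,0]]]'; python3 -c "
from h import *
import pickle
go(493.2,72.3,25,-.157)
c=cam('top');pickle.dump(c,open('t5.pkl','wb'));cv2.imwrite('pics/t5.png',cv2.resize(c['image'][100:300,220:360],None,fx=4,fy=3,interpolation=cv2.INTER_CUBIC))"
```

```text
t: 14.8
eef_pos: [459.9, 78.1, 26.7]
tcp_rot: [-3.141, -0.001, -0.157]
ft_force: [0.0, 0.8, -1.3]
opening: 0.475
t: 15.6
eef_pos: [492.7, 72.9, 25.1]
tcp_rot: [3.141, 0.0, -0.157]
ft_force: [-0.3, -1.1, -0.8]
opening: 0.472
t 15.6 pos [492.7  72.9  25.1] yaw -0.157 shift [0.0006 0.0005 0.0001] turn -0.0
```

```bash
python3 -m pendant '[[[0,0,0,0.0005,0],[0,0,0,0.001,0],[0,0,0,0.001,0],[0.5,0,0,0.001,0],[0.55,0,0,0.001,0],[0.62,0,0,0.001,0],[0.7,0,0,0.001,0],[0.7,0,0,0.001,0]]]';python3 -m pendant '[[[0.7,0,0,-0.01,0],[0.7,0,0,-0.03,0],[0.7,0,0,-0.07,0],[0.7,-0.03,0,-0.12,0],[0.7,-0.07,0,-0.17,0],[0.7,-0.09,0,-0.18,0],[0.7,-0.09,0,-0.18,0],[0.7,-0.09,0,-0.18,0]]]'; python3 -c "
from h import *
import pickle
go(685,42,260,-.157)
c=cam('wrist');pickle.dump(c,open('w5.pkl','wb'));cv2.imwrite('pics/w5.png',c['image'])"
```

```text
t: 16.45
eef_pos: [493.1, 72.8, 24.1]
tcp_rot: [3.142, -0.0, -0.157]
ft_force: [-0.4, 0.4, 0.5]
opening: 0.682
t: 17.25
eef_pos: [404.3, 87.0, 205.2]
tcp_rot: [-3.141, -0.003, -0.157]
ft_force: [0.2, -0.4, 0.3]
opening: 0.699
t 17.25 pos [404.3  87.  205.2] yaw -0.157 shift [ 0.2844  0.0006 -0.054 ] turn 0.0
```

View pics/w5.png

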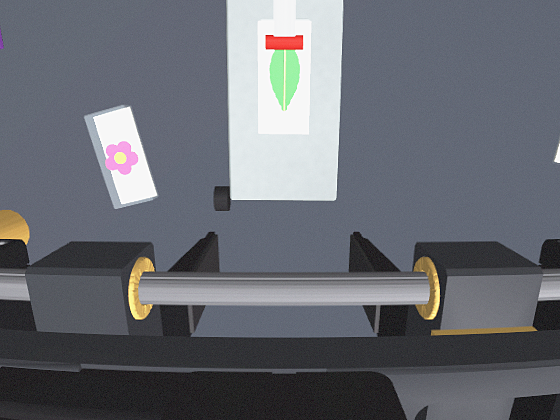

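The block lies square on the plate under the raised jaw. The white outline spans columns 258–310 and rows 20–134.

```bash
python3 -c "
from h import *
import pickle
c=pickle.load(open('w5.pkl','rb'))
u=np.array([np.cos(-.157),np.sin(-.157)]);v=np.array([-u[1],u[0]]);o=np.array([508,70.])
for p in [(284,134),(284,20),(258,100),(310,100),(284,110),(285,44)]:
  for z in (20,40):
    w=at(c,*p,z);d=w[:2]-o;print(p,z,(d@u).round(1),(d@v).round(1), at(c,*p)[2])
im=c['image'][10:145,240:325];g=cv2.cvtColor(im,cv2.COLOR_BGR2GRAY).astype(float)
g=cv2.resize((np.clip((g-170)/80,0,1)*255).astype(np.uint8),None,fx=4,fy=4,interpolation=cv2.INTER_CUBIC);cv2.imwrite('pics/w5c.png',g)"
```

```text
(284, 134) 20 -51.5 1.1 18.4
(284, 134) 40 -50.9 1.1 18.4
(284, 20) 20 53.8 1.0 61.6
(284, 20) 40 48.5 1.1 61.6
(258, 100) 20 -19.1 26.0 19.4
(258, 100) 40 -20.3 24.6 19.4
(310, 100) 20 -19.1 -24.0 18.4
(310, 100) 40 -20.2 -22.5 18.4
(284, 110) 20 -28.5 1.1 38.3
(284, 110) 40 -29.2 1.0 38.3
(285, 44) 20 32.3 0.1 61.8
(285, 44) 40 28.2 0.2 61.8
```

View pics/w5c.png

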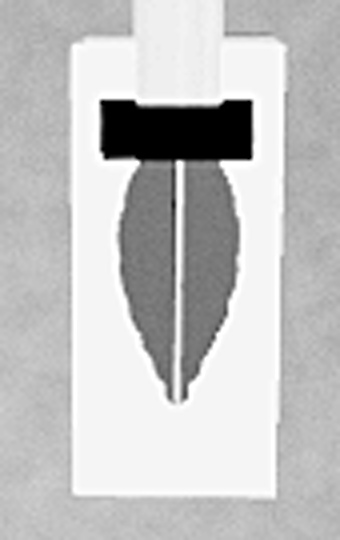

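The block is square on the plate and centred to within 2 mm. Now fetching the weight.

```bash
python3 -m pendant '[[[0.9,0.04,0,0,0],[0.9,0.08,0,0,0],[0.9,0.12,0,0,0],[0.9,0.16,0,0,0],[0.9,0.2,0,0,0],[0.9,0.24,0,0,0],[0.9,0.27,0,0,0],[0.9,0.285,0,0,0]]]';python3 -m pendant '[[[0.9,0,0,0,0],[0.9,0,0,0,0],[0.9,0,0,0,0],[0.9,0,0,0,0],[0.9,0,0,0,0],[0.9,0,0,0,0],[0.9,0,0,0,0],[0.9,0,0,0,0]]]'; python3 -c "
from h import *
import pickle
go(686.5,42.9,84,-.157)
c=cam('wrist');pickle.dump(c,open('w6.pkl','wb'));cv2.imwrite('pics/w6.png',c['image'])"
```

```text
t: 18.1
eef_pos: [688.0, 41.3, 201.0]
tcp_rot: [3.141, 0.003, -0.158]
ft_force: [-1.5, 0.2, -0.1]
opening: 0.901
t: 18.9
eef_pos: [685.6, 42.3, 204.2]
tcp_rot: [3.142, -0.0, -0.157]
ft_force: [0.5, 0.0, 0.7]
opening: 0.901
t 18.9 pos [685.6  42.3 204.2] yaw -0.157 shift [ 0.0008 -0.0007  0.1202] turn -0.0
```

View pics/w6.png

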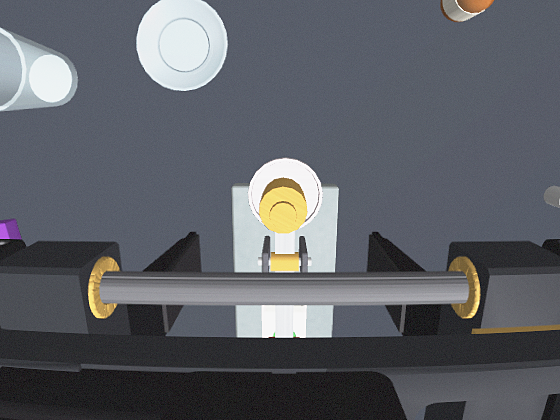

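The weight stands upright in the pan, its knob at about (284,212), centred between the fingers.

```bash
python3 -m pendant '[[[0.9,0.001,0,0.04,0],[0.9,0.001,0,0.08,0],[0.9,0.001,0,0.105,0],[0.9,0.001,0,0.12,0],[0.7,0.001,0,0.12,0],[0.5,0.001,0,0.12,0],[0.42,0.001,0,0.12,0],[0.38,0.001,0,0.12,0]]]';python3 -m pendant '[[[0,0,0,0,0],[0,0,0,0,0],[0,0,0,0,0],[0,0,0,0,0],[0,0,0,-0.006,0],[0,0,0,-0.014,0],[0,0,0,-0.024,0],[0,0,0,-0.04,0]]]';python3 -m pendant '[[[0,0,0,-0.03,0],[0,0,0,-0.07,0],[0,0,0,-0.1,0],[0,0,0,-0.1,0],[0,0,0,-0.1,0],[0,0,0,-0.1,0],[0,0,0,-0.1,0],[0,0,0,-0.1,0]]]'; python3 -c "
from h import *
go(600,-130,225,-.157);go(600,-130,23,-.157)"
```

```text
t: 19.75
eef_pos: [687.2, 42.1, 85.6]
tcp_rot: [-3.141, -0.002, -0.157]
ft_force: [0.1, 0.0, 0.5]
opening: 0.619
t: 20.55
eef_pos: [686.1, 42.1, 124.2]
tcp_rot: [3.141, 0.002, -0.157]
ft_force: [0.3, 0.2, -4.8]
opening: 0.392
t: 21.35
eef_pos: [686.3, 42.1, 222.8]
tcp_rot: [3.141, 0.002, -0.157]
ft_force: [0.2, -0.6, -4.6]
opening: 0.393
t 21.35 pos [686.3  42.1 222.8] yaw -0.157 shift [-0.0583  0.1835 -0.002 ] turn -0.0
t 21.35 pos [686.3  42.1 222.8] yaw -0.157 shift [-0.0579  0.1835  0.2   ] turn -0.0
```

```bash
python3 -m pendant '[[[0,-0.014,0.045,0,0],[0,-0.028,0.09,0,0],[0,-0.042,0.135,0,0],[0,-0.058,0.183,0,0],[0,-0.058,0.183,0.04,0],[0,-0.058,0.183,0.08,0],[0,-0.058,0.183,0.12,0],[0,-0.058,0.183,0.15,0]]]';python3 -m pendant '[[[0,0,0,0.02,0],[0,0,0,0.035,0],[0,0,0,0.043,0],[0,0,0,0.047,0],[0,0,0,0.049,0],[0,0,0,0.049,0],[0,0,0,0.049,0],[0,0,0,0.049,0]]]'
```

```text
t: 22.15
eef_pos: [599.8, -129.5, 71.5]
tcp_rot: [-3.141, 0.002, -0.158]
ft_force: [0.4, -0.0, -4.1]
opening: 0.394
t: 22.95
eef_pos: [600.9, -129.6, 25.8]
tcp_rot: [3.141, -0.001, -0.157]
ft_force: [-0.4, -0.3, -4.4]
opening: 0.391
```

```bash
python3 -m pendant '[[[0,0,0,0.001,0],[0,0,0,0.002,0],[0,0,0,0.003,0],[0,0,0,0.003,0],[0,0,0,0.003,0],[0,0,0,0.003,0],[0,0,0,0.003,0],[0,0,0,0.003,0]]]'
```

```text
t: 23.75
eef_pos: [600.7, -129.5, 22.2]
tcp_rot: [3.141, -0.0, -0.157]
ft_force: [-0.2, 0.7, -5.0]
opening: 0.389
```

```bash
python3 -m pendant '[[[0,0,0,0.0005,0],[0,0,0,0.001,0],[0,0,0,0.001,0],[0,0,0,0.0015,0],[0,0,0,0.0015,0],[0,0,0,0.0015,0],[0,0,0,0.0015,0],[0,0,0,0.0015,0]]]'
```

```text
t: 24.55
eef_pos: [600.7, -129.6, 21.6]
tcp_rot: [3.141, -0.001, -0.157]
ft_force: [-3.8, 0.2, 9.5]
opening: 0.392
```

Contact reached at 9.5 N, so I release and back off.

```bash
python3 -m pendant '[[[0.4,0,0,-0.0005,0],[0.43,0,0,-0.0005,0],[0.5,0,0,-0.0005,0],[0.65,0,0,-0.0005,0],[0.8,0,0,-0.0005,0],[0.8,0,0,-0.0005,0],[0.8,0,0,-0.02,0],[0.8,0,0,-0.06,0]]]';python3 -m pendant '[[[0.8,0,0,-0.04,0],[0.8,0,0,-0.08,0],[0.8,0,0,-0.12,0],[0.8,0,0,-0.15,0],[0.8,-0.04,0.04,-0.15,0],[0.8,-0.08,0.08,-0.15,0],[0.8,-0.1,0.12,-0.15,0],[0.8,-0.1,0.15,-0.15,0]]]'; python3 -c "
from h import *
import pickle
c=cam('scene');pickle.dump(c,open('s7.pkl','wb'));cv2.imwrite('pics/s7.png',cv2.resize(c['image'][150:330,120:360],None,fx=3.3,fy=3.3,interpolation=cv2.INTER_CUBIC))
print(env.state()['t'],env.state()['ft_force'])"
```

```text
t: 25.35
eef_pos: [599.3, -129.1, 78.8]
tcp_rot: [-3.141, 0.005, -0.157]
ft_force: [-0.5, 0.0, -0.2]
opening: 0.789
t: 26.15
eef_pos: [475.9, -262.8, 231.2]
tcp_rot: [3.141, 0.0, -0.157]
ft_force: [1.6, 1.0, -0.1]
opening: 0.803
26.2 [-1.29556448 -3.34708335  0.41878177]
```

The picture limit is reached, so I check the scene with numbers.

```bash
python3 -c "
from h import *
u=np.array([np.cos(-.157),np.sin(-.157)]);v=np.array([-u[1],u[0]]);o=np.array([508,70.])
for n in ('scene','top'):
  c=cam(n);h=cv2.cvtColor(c['image'],cv2.COLOR_BGR2HSV);H=h[...,0];S=h[...,1]>110
  for nm,m in (('brass',(H>12)&(H<28)&S&(h[...,2]>80)),('red',((H<8)|(H>172))&S),('green',(H>45)&(H<75)&(S))):
    k,l,st,ce=cv2.connectedComponentsWithStats(m.astype(np.uint8))
    for i in range(1,k):
      if st[i,4]<15: continue
      ys,xs=np.where(l==i);P=np.array([at(c,x,y) for x,y in zip(xs,ys)]);q=np.nanmedian(P,0)
      if 440<q[0]<720 and -220<q[1]<150: d=(P[:,:2]-o);print(n,nm,st[i],q,'zmax',np.percentile(P[:,2],[5,97]).round(),'pf x',np.percentile(d@u,[3,50,97]).round(),'y',np.percentile(d@v,[3,50,97]).round())
  if n=='top': print('pan',at(c,301,133))
"
```

```text
scene brass [118 145   4   8  16] [ 512.55 -211.25  328.7 ] zmax [322. 333.] pf x [40. 48. 53.] y [-278. -277. -276.]
scene brass [276 245  12   7  60] [624.95  51.2   68.25] zmax [65. 70.] pf x [111. 119. 123.] y [-12.  -1.  12.]
scene brass [191 254  19  25 375] [ 606.2 -129.    46.4] zmax [ 5. 64.] pf x [108. 128. 137.] y [-200. -181. -166.]
scene red [271 218  12   5  25] [534.4  61.4  51.1] zmax [50. 52.] pf x [21. 27. 32.] y [-14.  -5.  12.]
scene green [271 209  10   9  61] [509.3  69.3  40.3] zmax [39. 41.] pf x [-12.   1.  11.] y [-10.  -1.   8.]
top brass [291 161  12   8  73] [620.   52.5  67.8] zmax [64. 69.] pf x [109. 114. 121.] y [-11.   0.  11.]
top brass [370 168  21  21 324] [ 593.35 -124.7    46.5 ] zmax [12. 62.] pf x [102. 115. 135.] y [-198. -179. -165.]
top red [284 205  13   6  44] [533.85  66.8   51.  ] zmax [50. 52.] pf x [23. 25. 29.] y [-12.   1.  14.]
top green [284 212   4  14  38] [512.15  75.85  40.7 ] zmax [40. 42.] pf x [-11.   3.  16.] y [ 4.  7. 10.]
top green [290 213   4  14  32] [509.8  63.   40.2] zmax [39. 41.] pf x [-10.   3.  16.] y [-9. -6. -4.]
pan [687.4  40.8  71.3]
  return _methods._mean(a, axis=axis, dtype=dtype,
  ret = ret.dtype.type(ret / rcount)
```

Everything agrees. The jaw has come down 11 mm onto the block, the pan sits mid-way at 71 mm, and the weight is upright with its top at about 62 mm. Handing in.

```bash
python3 -c "
from cell import env
print(env.state()['t'],abs(env.state()['qvel']).max()); print(env.job_done())"
```

```text
26.3 0.051565016785128134
the job is handed in; nothing more can be done
None
```

The job is done and was handed in at t ≈ 26 s, with no verdict reported. I stood the smaller of the two brass weights (62 mm tall) in the pan and slid the leaf block under the raised clip onto the white plate. I then lifted the weight off and stood it on the bench at about (600, -130).

**Last checks, from the two fixed cameras:**
- **Block:** The leaf was centred within about 3 mm of the plate centre along and across the stage, with the block's top about 40 mm above the bench. The block was set square to the stage; I did not measure its angle again at the end.
- **Clip:** The jaw top came down from about 62 to 51 mm, and the pan sat at about 71 mm, between its open and closed heights. That fits the clip resting on the block near 0.13 rad; I could not read its angle directly.
- **Weight:** It stands upright, with its top at about 62–64 mm.
- **Robot:** The gripper was clear of everything, about 230 mm up. The arm was still moving very slightly at hand-in (0.05 rad/s at most).

**Not checked:** I could not view the last picture because I had reached the 12-picture limit, more than the 8 or so planned, so these final checks rest on image and depth numbers only. Setting the weight down pressed the bench with about 9.5 N, well under the limits.

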